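# Refit the hinge pin of a tortilla press

### The arm

A 6-joint arm with a two-finger parallel gripper is mounted at the origin on a cart in front of the work surface, level with it; the furniture and walls round the work are solid. World frame = base frame: x ahead of the robot, y to its left, z up, the work surface at z = 0. Lengths are in mm, angles in rad, forces in N, time in s.
With the tool pointing down it reaches from about 350 to 975 mm from the base axis. Payload 7.1 kg.
Tool frame: the origin (TCP) lies midway between the tips of the shut fingers; the grasp point (between the pads) lies 19 mm behind it (ctrl.grasp_offset is the distance from the TCP to the grasp point, in mm); z points along the fingers, y is the line along which they close (so a half turn about z gives the same grasp; the last joint's range is limited). The gripper opens to 88 mm and grips with 3 to 60 N. Pads are 20 mm wide; open, the fingers measure 115 mm over their backs; the gripper's body (75 mm by 178 mm) begins 61 mm behind the grasp point.
Start: joints at [1.22, 0.423, 1.63, -0, 1.089, -0.019], TCP at [203.559, 590.905, 222.675] pointing down, gripper open.
Joint ranges: [-3, 3], [-0.9, 2.11], [0.09, 2.58], [-1.31, 4.45], [0.11, 2.69], [-2.54, 2.54]. Speed limits (rad/s): [2.39, 2.39, 3.01, 3.14, 3.14, 3.14].

### API

Orientations are given as a rotation vector (axis times angle).
In Python, from workcell import ctrl gives the robot as it stands. The module is installed in compiled form; this text tells all that it offers.
- The arm moves only by the tool servo_tool, never from a script. Its argument "rows" is a list of rows, each a list of 7 numbers: the turn, a rotation vector about the tool's x, y, z as a fraction of full scale, then the shift along the tool's x, y, z as a fraction of full scale, then the finger opening in mm, from 0 to 87.8. A call has 1 to 10 rows; each row is the pose to reach, as a shift and turn from the pose commanded when the call began, along the tool's axes at that moment; what a row does not reach only later rows make up. Full scale, the value 1, is 20 cm for a shift and 1.5 rad for a turn. A row lasts 1/8 s, in which the tool goes at most 62.5 mm and 10.7 degrees, less where a joint would pass 70% of its speed; a pose out of reach is approached as far as the arm can. A call with a number of a shift or a turn outside -1 to 1 is refused whole. A call with a gripper value outside its range is refused whole. The fingers move at their own pace and stop on an object; the grip force is fixed at half the most. Time passes only in rows, so rows that repeat a pose let the fingers close. It gives the time, the measured TCP pose, the force, the opening and the grip force at its end, in the units of the state.
- ctrl.get_obs(): the state, without advancing time (a new reading comes with each control period).
- ctrl.get_image(name): name is "side" or "top"; returns (picture, depth): 420x560x3 uint8, red, green, blue; 420x560 float32, mm along the optical axis (not along the pixel's ray), 0 where there is no reading.
- ctrl.camera_info(name): a dict with "intrinsics" (3x3 intrinsics, pixels), "R" (3x3) and "t" (3): a world point X has camera coordinates R X + t. Camera axes: x right, y down, z forward; pixel columns grow to the right and rows downward; lengths in mm; the calibration is good to about 2 mm. A picture is of the moment at which its call begins. camera_info takes no time and is no camera call.
- ctrl.close_job(): hands the job in; it is judged then, once.
The state is a dict: "t": time; "qpos": joint angles; "qvel": joint speeds; "joint_torque": joint torques, N m; "ee_pos": TCP position; "orientation": TCP orientation; "ft_force": force on the tool from outside, world axes, zero at the start; "moment": the same for the moment, N m; "width": finger opening in mm; "grasp_force": force on a finger pad.
Only numpy, scipy, OpenCV 4.12 (cv2) and the standard library are available. Lean on these libraries where they do the work, as an engineer would, in place of code of your own. Each camera call takes 0.05 s, during which the arm holds its last target. There are 200 camera calls.

### The job

The tortilla press has been washed and needs putting back together. Draw its loose top plate back until the knuckle on its edge is home in the hinge yoke of the base, then thread the loose steel hinge pin through the near ear, the knuckle and the far ear until the pin's collar sits against the ear. Feel it in gently, never forcing the pin or the plate, leave the plate lying flat on the base and do not disturb the mug, the honey jar or the salt shaker.

Things in the scene. Friction and masses are not known exactly. Their poses are not given: they have to be found in the camera images.
- press: Fixed aluminium base of the tortilla press, origin under its centre on the worktop; lower plate radius 85 mm, flat top 16 up; x runs from hinge to lever (fixed at x = 122, leaning out, 170 high). Hinge yoke, 44 high: ears at y -24 to -14 and 14 to 24, bored 13.5 mm along y at z = 32.6, x = -105 +-7 (clamped in slots, exact x not measured); a cross web closes its -x end.
- top_plate: Loose aluminium top plate, 170 mm across, 10 mm thick, 0.5 to 0.75 kg, flat on the base; origin: centre of its underside. Its knuckle points to -x, between the ears. It starts 6 to 26 mm too far to the press's +x, a little turned; drawn fully back the knuckle butts on the yoke's cross web and its hole is about 0.5 mm to -x of the ear holes. Sliding friction 2 to 6 N.
- knuckle_hole (a point): Centre of the knuckle's hole, at (-105, 0, 14) mm of top_plate and with its axes. Hole along y, 13.5 mm wide; knuckle 24 mm wide (y), 11 mm outer radius. With the plate flat the hole lies about 2.6 mm below the ear holes, so the pin's chamfered nose must lift the plate's edge on entering; a push of 10 N is enough when it is well lined up.
- pad_top (a point): Top of the raised pad on the top plate, 46 mm above the worktop, axes of top_plate. The pad is 50 mm along x, 22 mm across y and stands 20 mm above the plate: pinch it across y to draw the plate.
- pin: Loose stepped steel pin, 0.12 kg, lying level, axis 10 mm above the worktop. Origin on the axis at the collar's face; x to the nose (at first about world +y). Stem 12 mm thick, x 0 to 60, nose chamfered to 8.4 mm over 3.5 mm; collar 20 mm thick, x -4 to 0; grip 15 mm thick, x -44 to -4; square head 20 mm, x -50 to -44. Home: origin at y = -24 mm of the press (or 24, from the other side).
- mug: Bystander: grey and white mug, 97 mm high; origin at the centre of its underside.
- honey: Bystander: honey jar with a dark lid, 61 mm across, 82 mm high; origin at the centre of its underside.
- salt: Bystander: cream shaker with a black top, 45 mm across, 78 mm high; origin at the centre of its underside.

How it is judged (in metres and radians):
On the way:
1. the pin is through the first ear and the knuckle (z of pin in the frame of press between 0.0296 and 0.0356 m and x of pin in the frame of press between -0.115 and -0.095 m and angle between the x axis of pin and the y axis of press, either way round below 0.06 rad and y of knuckle_hole in the frame of pin between -0.003 and 0.003 m and z of knuckle_hole in the frame of pin between -0.003 and 0.003 m and (y of pin in the frame of press between -0.046 and -0 m or y of pin in the frame of press between 0 and 0.046 m)), for 0.1 s.
At the end, for the whole second after the job is handed in: The pin lies through ear, knuckle and ear (axis within 3 mm and 0.06 rad of the ears' hole line, knuckle hole within 3 mm round it), its collar within about 1.5 mm of an ear's outer face; the top plate lies flat (0.04 rad); pin and plate at rest (z of pin in the frame of press between 0.0296 and 0.0356 m and x of pin in the frame of press between -0.115 and -0.095 m and angle between the x axis of pin and the y axis of press, either way round below 0.06 rad and y of knuckle_hole in the frame of pin between -0.003 and 0.003 m and z of knuckle_hole in the frame of pin between -0.003 and 0.003 m and (y of pin in the frame of press between -0.0257 and -0.0225 m or y of pin in the frame of press between 0.0225 and 0.0257 m) and angle between top_plate's own z axis and vertical below 0.04 rad and linear speed of each of pin, top_plate below 0.01 m/s); the robot touches nothing.
It fails at once if the pin is forced: more than 20 N between pin and press (contact force between pin and press above 20 N).
It fails at once if the pin is forced: more than 20 N between pin and top plate (contact force between pin and top_plate above 20 N).
It fails at once if the plate is forced: more than 40 N between top plate and press (contact force between top_plate and press above 40 N).
It fails at once if the mug, the honey jar or the salt shaker is moved more than 15 mm (distance of any of mug, honey, salt from where it was at the start of the episode above 0.015 m).
It also fails if it takes over 64 s, if anything falls off the work surface, if the arm or the gripper's body presses on something with over 40 N, if the wrist force passes 120 N, or if a joint passes its speed limit or range.

## Working session

There is one attempt and no reset: what is moved stays moved. The work goes in short steps, Python scripts to look and compute and a tool call to move; the robot and the scene stay as the last step left them, time stands still between calls to the robot, and variables do not carry over. Pictures are saved under pics/ and viewed, at most 12 in all, crops included, and the job is handed in when it is done.

Besides the shell and the picture viewer there is one more tool, called after ">>>" by a JSON object that holds its "api" and its "payload", one argument or row to a line. servo_tool: Moves the arm, as the interface text tells. Its arguments: {"type":"object","properties":{"rows":{"type":"array","items":{"type":"array","items":{"type":"number"}}}},"required":["rows"]}

```bash
mkdir -p pics; cat > h.py <<'E'
import numpy as np, cv2
from workcell import ctrl
def snap(n,tag):
    im,d=ctrl.get_image(n); np.savez(f'pics/{tag}.npz',im=im,d=d); cv2.imwrite(f'pics/{tag}.png',im[:,:,::-1]); return im,d
def pts(n,d):
    c=ctrl.camera_info(n);K=c['intrinsics'];v,u=np.mgrid[:d.shape[0],:d.shape[1]]
    P=np.stack([(u-K[0,2])/K[0,0]*d,(v-K[1,2])/K[1,1]*d,d],-1)
    return (P-c['t'])@c['R']
def proj(n,X):
    c=ctrl.camera_info(n);p=c['intrinsics']@(c['R']@np.array(X,float)+c['t']);return p[:2]/p[2]
def ray(n,u,v,z):
    c=ctrl.camera_info(n);R=c['R'];o=-R.T@c['t'];d=R.T@np.linalg.solve(c['intrinsics'],[u,v,1]);return o+d*(z-o[2])/d[2]
E
python3 - <<'E'
from h import *
for n in('top','side'):
    im,d=snap(n,n+'0');c=ctrl.camera_info(n);print(n,-c['R'].T@c['t'],c['R'][2],c['intrinsics'][0,0])
print(ctrl.get_obs())
E
```

```text
top [ 396.40075271   38.05595702 1051.28473932] [ 1.63958929e-01 -2.83257686e-04 -9.86467125e-01] 450.72248216273465
side [ 232.46379426 -819.54010619  749.06444576] [ 0.31304686  0.73353526 -0.60326419] 450.7145377095497
{'t': 0.1, 'qpos': array([ 1.22001418e+00,  4.23769592e-01,  1.63057045e+00, -1.14323414e-05,
        1.08861302e+00, -1.89884399e-02]), 'qvel': array([ 0.0014304 , -0.00130408, -0.0020906 , -0.00184114, -0.00207876,
        0.00031155]), 'joint_torque': array([-6.50626625e-04, -5.45606017e+01, -2.74324751e+01,  6.44742837e-02,
        1.87732698e-02, -5.68578128e-05]), 'ee_pos': array([203.39224136, 590.46631603, 221.99314853]), 'orientation': array([-5.18745002e-01, -3.09822446e+00,  2.10327143e-03]), 'ft_force': array([-0.34347843, -1.11530902, -0.44684818]), 'moment': array([ 0.02325629,  0.02275967, -0.06192288]), 'grasp_force': 0.0, 'width': 87.91864447425417}
```

View pics/top0.png

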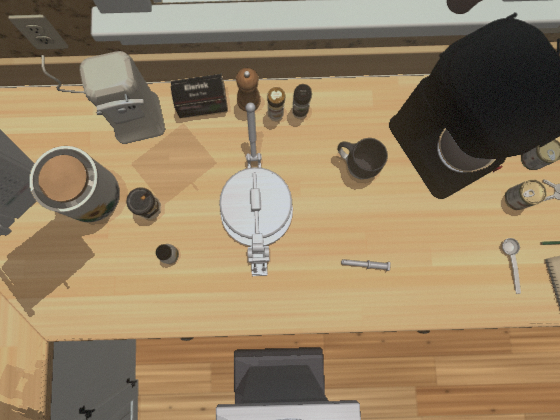

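View pics/side0.png

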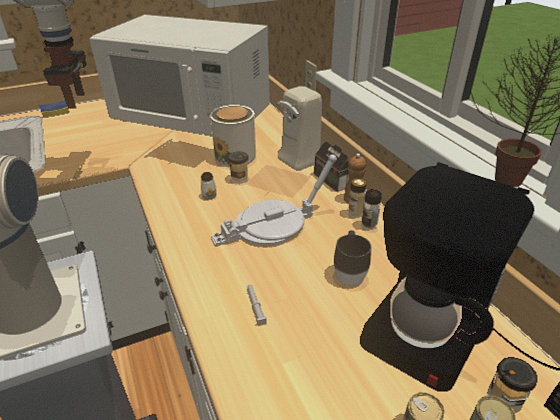

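```bash
python3 - <<'E'
from h import *
a=cv2.imread('pics/top0.png');b=cv2.imread('pics/side0.png')
A=cv2.resize(a[155:285,205:335],(400,400),interpolation=3); A2=cv2.resize(a[225:290,330:400],(400,371),interpolation=3)
B=cv2.resize(b[150:330,190:370],(400,400),interpolation=3)
B=np.vstack([B]);o=np.zeros((400,800,3),np.uint8);o[:,:400]=A;o[:,400:]=B;cv2.imwrite('pics/c0.png',o)
# heights
z=np.load('pics/top0.npz');P=pts('top',z['d'])
for u,v in[(256,200),(256,215),(258,255),(260,262),(252,262),(268,262),(365,265),(345,262),(387,267),(365,158),(143,203),(167,254),(256,300)]:print((u,v),P[v,u].round(1))
q=P.reshape(-1,3)
m=(q[:,2]>6)&(q[:,2]<28)&(abs(q[:,0]-260)<45)&(q[:,1]<-120)&(q[:,1]>-330)
s=q[m];print(len(s),s.min(0),s.max(0))
s=s[:];c=s[:,:2].mean(0);U,S,V=np.linalg.svd(s[:,:2]-c);t=(s[:,:2]-c)@V[0];print(c,V[0],t.min(),t.max(),np.sort(s[:,2])[::30])
E
```

```text
(256, 200) [604.5  55.4  47.1]
(256, 215) [572.7  56.6  30.9]
(258, 255) [482.1  54.7  13.7]
(260, 262) [466.   50.6  13. ]
(252, 262) [466.8  69.1   9.2]
(268, 262) [ 4.663e+02  3.210e+01 -3.000e-01]
(365, 265) [ 452.1 -189.7   13.8]
(345, 262) [ 460.1 -144.    16.1]
(387, 267) [ 446.  -239.3   15.3]
(365, 158) [ 708.  -208.1    6.3]
(143, 203) [598.2 303.2  81. ]
(167, 254) [484.9 250.8  76. ]
(256, 300) [380.2  62.2   3.8]Traceback (most recent call last):
  File "<stdin>", line 11, in <module>
    return umr_minimum(a, axis, None, out, keepdims, initial, where)
ValueError: zero-size array to reduction operation minimum which has no identity
```

View pics/c0.png

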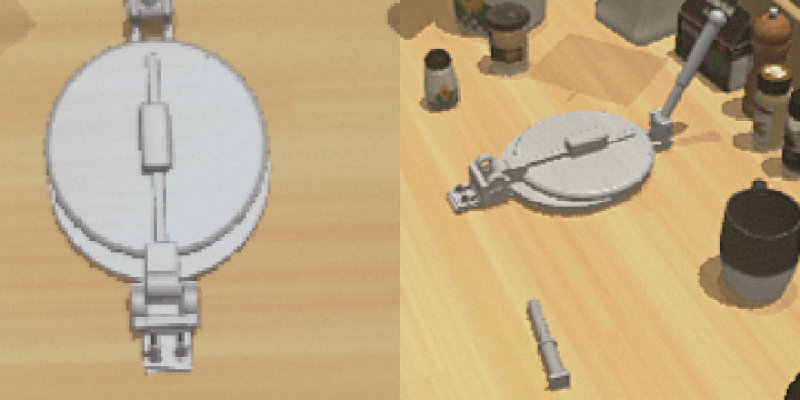

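```bash
cat >> h.py <<'E'
def onplane(n,uv,z): return np.array([ray(n,u,v,z)[:2] for u,v in uv])
def rect(xy):
    (c,(w,h),a)=cv2.minAreaRect(xy.astype(np.float32)); return np.round(c,1),round(w,1),round(h,1),round(a,2)
def pca(xy):
    c=xy.mean(0);V=np.linalg.svd(xy-c)[2][0];t=(xy-c)@V;return c.round(1),V.round(4),t.min().round(1),t.max().round(1)
def circ(xy):
    A=np.c_[2*xy,np.ones(len(xy))];s=np.linalg.lstsq(A,(xy**2).sum(1),rcond=None)[0];return s[0],s[1],(s[2]+s[:2]@s[:2])**.5
E
python3 - <<'E'
from h import *
z=np.load('pics/top0.npz');P=pts('top',z['d']);im=z['im']
hsv=cv2.cvtColor(im,cv2.COLOR_RGB2HSV)
sat=hsv[:,:,1]<70
def sel(m,x0,x1,y0,y1):
    return m&(P[...,0]>x0)&(P[...,0]<x1)&(P[...,1]>y0)&(P[...,1]<y1)
m=sel(sat,420,490,-260,-120);v,u=np.nonzero(m);xy=onplane('top',np.c_[u,v],10);print('pin',len(u),pca(xy),rect(xy))
o=np.argsort(xy[:,1])
V=pca(xy)
for k in range(-55,60,10):
    t=(xy-V[0])@V[1];s=xy[abs(t-k)<5];n=np.array([-V[1][1],V[1][0]]);w=(s-V[0])@n;print(k,len(s),w.min().round(1),w.max().round(1))
m=sel((P[...,2]>40)&(P[...,2]<52),560,650,20,90);q=P[m];print('pad',len(q),pca(q[:,:2]),rect(q[:,:2]),np.median(q[:,2]))
m=sel((P[...,2]>21)&(P[...,2]<60),505,720,-50,150).astype(np.uint8)
c=max(cv2.findContours(m,0,1)[0],key=cv2.contourArea)[:,0]
xy=onplane('top',c,26);
for _ in range(5):
    a,b,r=circ(xy);e=abs(np.hypot(xy[:,0]-a,xy[:,1]-b)-r);xy=xy[e<max(2,2*np.median(e))]
print('plate circ',a,b,r,len(xy))
m=sel(P[...,2]>30,440,545,10,100);v,u=np.nonzero(m)
for vv in range(v.min(),v.max()+1):
    print(vv,[(int(x),*P[vv,x].round(0).astype(int).tolist()) for x in u[v==vv]])
for n,h,(cx,cy) in(('honey',82,(598,303)),('salt',78,(485,251))):
    q=P[sel(abs(P[...,2]-h)<8,cx-50,cx+50,cy-50,cy+50)];print(n,q.mean(0))
E
```

```text
pin 301 (array([ 454.6, -196.5]), array([-0.1264, -0.992 ]), np.float64(-61.1), np.float64(51.7)) (array([ 455. , -191.8]), 112.8, 19.0, 82.6)
-55 21 -5.7 6.0
-45 25 -5.0 5.0
-35 22 -5.8 5.9
-25 20 -5.3 4.5
-15 26 -5.8 5.6
-5 24 -9.5 6.5
5 31 -9.3 9.3
15 31 -7.5 6.3
25 28 -7.2 7.2
35 27 -6.4 7.4
45 39 -9.8 9.2
55 4 0.2 7.1
pad 203 (array([608. ,  57.1]), array([-0.9998, -0.0208]), np.float64(-26.2), np.float64(23.5)) (array([609.3,  57.2]), 49.8, 21.5, 1.66) 45.07257040298423
plate circ 604.0191374669357 57.061108273776426 82.95039916388006 164
227 [(256, 545, 57, 33), (257, 544, 55, 33), (258, 544, 53, 34)]
228 [(255, 543, 60, 31), (256, 542, 57, 35), (257, 542, 55, 37), (258, 542, 53, 33)]
229 [(256, 540, 57, 33), (258, 539, 53, 37)]
230 [(257, 537, 55, 36), (258, 537, 53, 36)]
231 [(242, 537, 90, 30), (256, 535, 58, 32), (257, 536, 55, 31), (258, 535, 53, 34)]
232 [(256, 533, 58, 37), (257, 533, 55, 30), (258, 533, 53, 33)]
233 [(256, 531, 58, 33), (257, 531, 55, 31), (258, 530, 53, 34)]
234 [(252, 529, 67, 34), (253, 528, 64, 39), (254, 528, 62, 37), (255, 528, 60, 39), (256, 528
[... 6578 characters left out ...]
65, 471, 39, 34), (266, 471, 37, 36), (267, 471, 34, 36), (268, 471, 32, 34), (269, 470, 30, 39)]
260 [(248, 470, 77, 34), (249, 470, 75, 32), (250, 470, 73, 35), (251, 470, 70, 34), (252, 469, 68, 37), (253, 469, 66, 36), (254, 469, 64, 35), (255, 469, 61, 35), (256, 469, 59, 35), (257, 469, 57, 35), (258, 469, 55, 35), (259, 469, 52, 33), (260, 469, 50, 37), (261, 469, 48, 33), (262, 469, 46, 37), (263, 469, 43, 37), (264, 469, 41, 34), (265, 469, 39, 32), (266, 468, 37, 38), (267, 469, 34, 35), (268, 468, 32, 35), (269, 469, 30, 33)]
261 [(249, 467, 75, 37), (250, 467, 73, 36), (251, 467, 71, 34)]
honey [603.75934056 309.55501498  81.07405422]
salt [490.57736755 259.86130951  75.18268724]
```

```bash
python3 - <<'E'
from h import *
D=[np.load('pics/top0.npz')['d']]+[ctrl.get_image('top')[1] for _ in range(5)]
D=np.array(D);print('noise',D[:,200,256]);d=np.median(D,0);np.save('pics/dmed.npy',d)
im=np.load('pics/top0.npz')['im'];P=pts('top',d)
def sel(m,x0,x1,y0,y1):
    return m&(P[...,0]>x0)&(P[...,0]<x1)&(P[...,1]>y0)&(P[...,1]<y1)
q=P[sel((P[...,2]>40)&(P[...,2]<180),690,800,30,90)]
for z0 in range(40,180,20):
    s=q[(q[:,2]>=z0)&(q[:,2]<z0+20)];print('lever',z0,len(s),s.mean(0).round(1) if len(s) else '')
sat=cv2.cvtColor(im,cv2.COLOR_RGB2HSV)[:,:,1]
# base disc outline: lower half on plane 16
m=((P[...,2]>8)&(P[...,2]<60)).astype(np.uint8);m=np.where(sel(m>0,500,720,-50,150),1,0).astype(np.uint8)
c=max(cv2.findContours(m,0,1)[0],key=cv2.contourArea)[:,0]
xy=onplane('top',c,16);s=xy[(xy[:,0]<580)&(xy[:,0]>508)&(abs(xy[:,1]-54)>30)]
for _ in range(4):
    a,b,r=circ(s);e=abs(np.hypot(s[:,0]-a,s[:,1]-b)-r);s=s[e<max(1.5,2.5*np.median(e))]
print('base',a,b,r,len(s))
# fixed r=85
from scipy.optimize import least_squares
print(least_squares(lambda p:np.hypot(s[:,0]-p[0],s[:,1]-p[1])-86,[a,b],loss='soft_l1').x)
# ears
L=sel(P[...,2]>38,468,500,66,82);R=sel(P[...,2]>38,468,500,26,42.5)
for m in(L,R):
    v,u=np.nonzero(m);xy=onplane('top',np.c_[u,v],42);print('ear',len(u),xy.mean(0).round(1),xy.min(0).round(1),xy.max(0).round(1))
    for vv in range(v.min(),v.max()+1):print(vv,round(P[vv,u[v==vv],0].mean(),1),round(P[vv,u[v==vv],2].mean(),1),end=' | ')
    print()
# web bottom edge, knuckle end per column
for u in range(246,272):
    col=P[225:275,u];k=np.nonzero(col[:,2]>30)[0];print(u,[(int(225+i)) for i in k if i+1 not in k or i-1 not in k],end=' ')
E
```

```text
noise [1024.7278 1028.183  1024.4778 1026.4011 1027.1503 1028.7654]
lever 40 103 [710.8  58.5  44.8]
lever 60 43 [725.1  59.2  70.6]
lever 80 48 [734.8  59.4  91.1]
lever 100 62 [745.5  59.6 110.1]
lever 120 68 [756.5  59.6 129.9]
lever 140 62 [767.2  60.1 149.7]
lever 160 73 [777.8  60.1 165.7]
base 587.5610690906555 55.852134889716126 83.49660845117253 69
[591.19621533  55.89890106]
ear 35 [485.5  72.7] [478.   67.6] [493.9  76.7]
249 494.0 40.4 | 250 491.5 42.4 | 251 489.3 42.1 | 252 486.9 44.0 | 253 484.7 43.2 | 254 482.5 43.1 | 255 480.4 41.7 | 256 478.3 39.5 | 
ear 35 [486.9  35. ] [477.1  29.6] [497.2  38.7]
247 497.6 38.1 | 248 495.2 39.6 | 249 492.8 41.4 | 250 490.4 42.9 | 251 488.0 43.8 | 252 485.9 42.6 | 253 483.7 42.5 | 254 481.5 41.7 | 255 479.4 39.3 | 256 477.4 38.8 | 
246 [] 247 [] 248 [247, 260] 249 [247, 261] 250 [247, 261] 251 [247, 261] 252 [234, 239, 254, 261] 253 [234, 251, 258, 260] 254 [234, 251, 258, 260] 255 [225, 228, 234, 251, 258, 260] 256 [225, 251, 258, 260] 257 [225, 250, 258, 260] 258 [225, 250, 258, 260] 259 [234, 251, 258, 260] 260 [234, 251, 257, 260] 261 [234, 250, 257, 260] 262 [234, 250, 257, 260] 263 [247, 250, 257, 260] 264 [257, 260] 265 [246, 260] 266 [246, 260] 267 [246, 260] 268 [246, 260] 269 [255, 260] 270 [] 271 []
```

```bash
cat >> h.py <<'E'
from scipy.spatial.transform import Rotation as Ro
def down(yaw):  # tool z down, tool y along (−sin yaw, cos yaw) world
    y=np.array([-np.sin(yaw),np.cos(yaw),0]);z=np.array([0,0,-1.]);return Ro.from_matrix(np.c_[np.cross(y,z),y,z])
def rel(p,R,p0=None,R0=None):
    o=ctrl.get_obs();R0=R0 or Ro.from_rotvec(o['orientation']);p0=o['ee_pos'] if p0 is None else p0
    print('turn',((R0.inv()*R).as_rotvec()/1.5).round(4),'shift',(R0.inv().apply(np.array(p)-p0)/200).round(4))
E
python3 - <<'E'
from h import *
o=ctrl.get_obs();R=Ro.from_rotvec(o['orientation']);print(R.as_matrix().round(3))
for y in(0.022,0.022+np.pi):rel([609,57,200],down(y))
E
```

```text
[[-0.945  0.326 -0.   ]
 [ 0.326  0.945 -0.   ]
 [-0.    -0.    -1.   ]]
turn [-2.000e-04 -0.000e+00 -2.359e-01] shift [-2.7862 -1.8629  0.1131]
turn [-0.0000e+00  3.0000e-04  1.8585e+00] shift [-2.7862 -1.8629  0.1131]
```

>>> {"api": "servo_tool", "payload": {
  "rows": [
    [-0.0, 0, -0.12, -0.25, -0.17, 0, 85],
    [0, 0, -0.236, -0.6, -0.4, 0, 85],
    [0, 0, -0.236, -1, -0.67, 0, 85],
    [0, 0, -0.236, -1, -0.67, 0, 85],
    [0, 0, -0.236, -1, -0.67, 0, 85]
  ]
}}

```text
t: 0.98
ee_pos: [350.7, 396.4, 222.8]
orientation: [-0.028, 3.141, -0.001]
ft_force: [-0.0, -0.3, -0.2]
width: 85.0
grasp_force: 0.0
```

```bash
python3 - <<'E'
from h import *
rel([609,57,200],down(.022));print(ctrl.get_obs()['ee_pos'])
E
```

```text
turn [-0.0003  0.0001 -0.0029] shift [-1.2613 -1.7196  0.1149]
[350.73540219 396.43670434 222.8004873 ]
```

>>> {"api": "servo_tool", "payload": {
  "rows": [
    [0, 0, 0, -0.25, -0.3, 0, 60],
    [0, 0, 0, -0.5, -0.6, 0, 60],
    [0, 0, 0, -0.8, -1, 0, 60],
    [0, 0, 0, -0.8, -1, 0, 60]
  ]
}}

```text
t: 1.48
ee_pos: [510.6, 207.0, 222.9]
orientation: [-0.036, 3.141, 0.001]
ft_force: [0.9, 0.0, 0.2]
width: 60.5
grasp_force: 0.0
```

>>> {"api": "servo_tool", "payload": {
  "rows": [
    [0, 0, 0, -0.23, -0.3, 0, 60],
    [0, 0, 0, -0.46, -0.6, 0.1, 60],
    [0, 0, 0, -0.46, -0.72, 0.4, 60],
    [0, 0, 0, -0.46, -0.72, 0.7, 60],
    [0, 0, 0, -0.46, -0.72, 0.7, 60],
    [0, 0, 0, -0.46, -0.72, 0.7, 60]
  ]
}}

```text
t: 2.22
ee_pos: [604.6, 66.5, 82.6]
orientation: [0.036, -3.14, -0.0]
ft_force: [-0.3, -0.4, 0.5]
width: 59.8
grasp_force: 0.0
```

```bash
python3 - <<'E'
from h import *
rel([609,57,30],down(.022));print(ctrl.get_obs()['ee_pos'],ctrl.get_obs()['ft_force'])
E
```

```text
turn [ 0.0001 -0.0008  0.0006] shift [-0.0213 -0.048   0.263 ]
[604.59050288  66.50518668  82.60569195] [-0.29989926 -0.38483888  0.47708607]
```

>>> {"api": "servo_tool", "payload": {
  "rows": [
    [0, 0, 0, -0.02, -0.048, 0.12, 60],
    [0, 0, 0, -0.02, -0.048, 0.24, 50],
    [0, 0, 0, -0.02, -0.048, 0.26, 45],
    [0, 0, 0, -0.02, -0.048, 0.26, 40],
    [0, 0, 0, -0.02, -0.048, 0.26, 34]
  ]
}}

```text
t: 2.85
ee_pos: [610.1, 56.5, 32.4]
orientation: [-0.036, 3.139, 0.0]
ft_force: [0.4, 0.0, -0.7]
width: 34.9
grasp_force: 0.0
```

```bash
python3 - <<'E'
from h import *
im,d=snap('side','s1');print(ctrl.get_obs()['ee_pos'])
a=cv2.imread('pics/s1.png');cv2.imwrite('pics/c1.png',cv2.resize(a[150:270,190:350],(800,600),interpolation=3))
E
```

```text
[609.86567103  56.38646202  32.17101415]
```

View pics/c1.png

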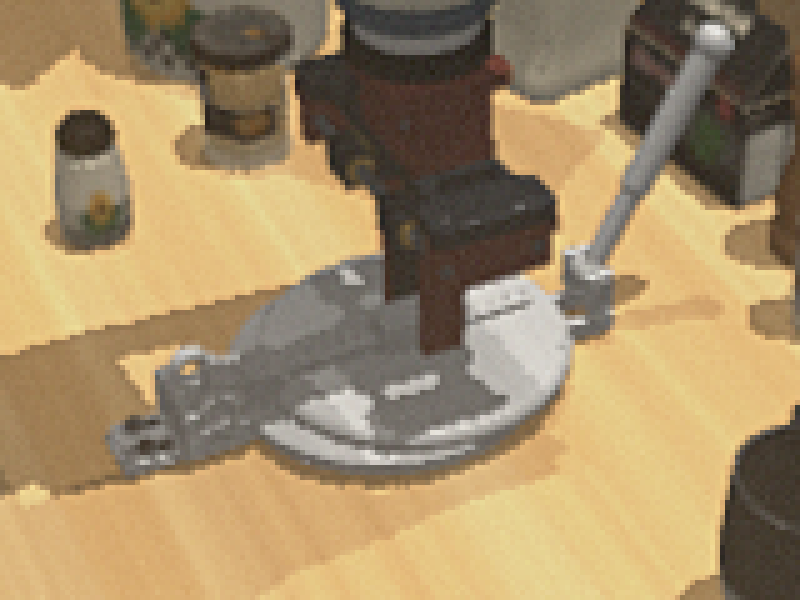

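The picture shows the fingers astride the pad (near finger at crop (440,320)), with the yoke clear at (190,390). Closing.

>>> {"api": "servo_tool", "payload": {
  "rows": [
    [0, 0, 0, 0, 0, 0, 26],
    [0, 0, 0, 0, 0, 0, 20],
    [0, 0, 0, 0, 0, 0, 15],
    [0, 0, 0, 0, 0, 0, 15]
  ]
}}

```text
t: 3.4
ee_pos: [609.5, 56.7, 31.4]
orientation: [-0.034, 3.14, 0.001]
ft_force: [-0.7, 5.2, 5.0]
width: 21.6
grasp_force: 30.0
```

>>> {"api": "servo_tool", "payload": {
  "rows": [
    [0, 0, 0, 0.01, 0, 0, 15],
    [0, 0, 0, 0.02, 0, 0, 15],
    [0, 0, 0, 0.03, 0, 0, 15],
    [0, 0, 0, 0.04, 0, 0, 15],
    [0, 0, 0, 0.04, 0, 0, 15]
  ]
}}

```text
t: 4.03
ee_pos: [602.5, 55.6, 31.4]
orientation: [-0.035, 3.138, -0.0]
ft_force: [4.6, 0.1, 2.8]
width: 21.7
grasp_force: 30.0
```

>>> {"api": "servo_tool", "payload": {
  "rows": [
    [0, 0, 0, 0.005, 0, 0, 15],
    [0, 0, 0, 0.01, 0, 0, 15],
    [0, 0, 0, 0.015, 0, 0, 15],
    [0, 0, 0, 0.02, 0, 0, 15],
    [0, 0, 0, 0.02, 0, 0, 15]
  ]
}}

```text
t: 4.65
ee_pos: [598.6, 55.6, 31.4]
orientation: [-0.035, 3.138, -0.0]
ft_force: [5.5, 1.5, 4.8]
width: 22.1
grasp_force: 30.0
```

>>> {"api": "servo_tool", "payload": {
  "rows": [
    [0, 0, 0, 0.004, 0, 0, 15],
    [0, 0, 0, 0.008, 0, 0, 15],
    [0, 0, 0, 0.01, 0, 0, 15],
    [0, 0, 0, 0.01, 0, 0, 15]
  ]
}}

```text
t: 5.15
ee_pos: [596.7, 55.5, 31.4]
orientation: [-0.035, 3.138, -0.0]
ft_force: [5.4, 1.8, 3.8]
width: 21.9
grasp_force: 30.0
```

>>> {"api": "servo_tool", "payload": {
  "rows": [
    [0, 0, 0, 0.003, 0, 0, 15],
    [0, 0, 0, 0.005, 0, 0, 15],
    [0, 0, 0, 0.005, 0, 0, 15]
  ]
}}

```text
t: 5.52
ee_pos: [595.7, 55.5, 31.4]
orientation: [-0.034, 3.138, -0.0]
ft_force: [5.4, 2.0, 3.1]
width: 22.0
grasp_force: 30.0
```

>>> {"api": "servo_tool", "payload": {
  "rows": [
    [0, 0, 0, 0.003, 0, 0, 15],
    [0, 0, 0, 0.005, 0, 0, 15],
    [0, 0, 0, 0.005, 0, 0, 15]
  ]
}}

```text
t: 5.9
ee_pos: [595.3, 55.5, 31.4]
orientation: [-0.035, 3.137, -0.0]
ft_force: [6.4, 1.0, 1.7]
width: 21.4
grasp_force: 30.0
```

>>> {"api": "servo_tool", "payload": {
  "rows": [
    [0, 0, 0, 0.003, 0, 0, 15],
    [0, 0, 0, 0.004, 0, 0, 15],
    [0, 0, 0, 0.004, 0, 0, 15]
  ]
}}

```text
t: 6.28
ee_pos: [595.3, 55.5, 31.4]
orientation: [-0.035, 3.135, 0.0]
ft_force: [9.7, 1.0, -0.1]
width: 21.5
grasp_force: 30.0
```

```bash
python3 - <<'E'
from h import *
for k in range(3):
    im,d=snap('side','s2');o=ctrl.get_obs();print(o['ee_pos'].round(2),o['ft_force'].round(1))
D=np.median([ctrl.get_image('top')[1] for _ in range(3)],0);P=pts('top',D)
im,_=snap('top','t2')
for u in range(246,272):
    col=P[240:275,u];k=np.nonzero(col[:,2]>30)[0];print(u,[(int(240+i)) for i in k if i+1 not in k or i-1 not in k],end=' ')
a=cv2.imread('pics/s2.png');b=cv2.imread('pics/t2.png')
o=np.hstack([cv2.resize(a[205:255,205:255],(400,400),interpolation=3),cv2.resize(b[230:280,235:285],(400,400),interpolation=3)]);cv2.imwrite('pics/c2.png',o)
E
```

```text
[595.28  55.49  31.45] [ 9.8  0.4 -0.5]
[595.25  55.48  31.44] [9.6 0.4 0.3]
[595.26  55.49  31.43] [10.3  1.4 -0.3]
246 [240, 274] 247 [240, 274] 248 [240, 274] 249 [240, 274] 250 [240, 274] 251 [240, 274] 252 [240, 274] 253 [240, 274] 254 [240, 274] 255 [240, 274] 256 [240, 274] 257 [240, 274] 258 [240, 274] 259 [240, 274] 260 [240, 274] 261 [240, 274] 262 [240, 274] 263 [240, 274] 264 [240, 274] 265 [240, 274] 266 [240, 274] 267 [240, 274] 268 [240, 274] 269 [240, 274] 270 [240, 274] 271 [240, 274]
```

View pics/c2.png

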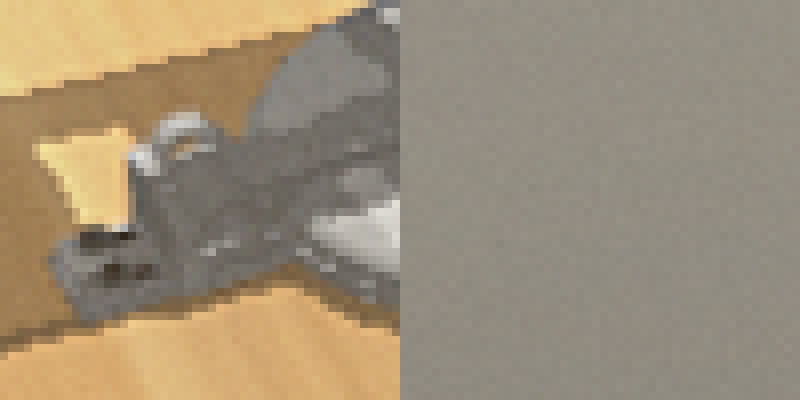

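The yoke picture (left half) shows the knuckle between the ears at about crop (220,180). The top view is blocked by the arm. Force rises from 6 to 10 N with no motion, so the plate is home. I'll release it.

>>> {"api": "servo_tool", "payload": {
  "rows": [
    [0, 0, 0, -0.003, 0, 0, 15],
    [0, 0, 0, -0.003, 0, 0, 22],
    [0, 0, 0, -0.003, 0, 0, 28],
    [0, 0, 0, -0.003, 0, 0, 40],
    [0, 0, 0, -0.003, 0, 0, 50],
    [0, 0, 0, -0.003, 0, -0.1, 50],
    [0, 0, 0, -0.003, 0, -0.4, 50],
    [0, 0, 0, -0.003, 0, -0.6, 50]
  ]
}}

```text
t: 7.62
ee_pos: [593.4, 55.7, 154.2]
orientation: [-0.035, 3.139, 0.0]
ft_force: [0.9, 0.1, -0.1]
width: 50.1
grasp_force: 0.0
```

```bash
python3 - <<'E'
from h import *
o=ctrl.get_obs();print(o['qpos'],o['ee_pos'])
for y in(-np.pi/2-.127,np.pi/2-.127):rel([451.5,-220.6,150],down(y))
E
```

```text
[ 7.37216962e-02  4.65192031e-01  1.74587457e+00 -7.92712747e-05
  9.28120578e-01 -1.51933883e+00] [593.41321386  55.73956412 154.18423206]
turn [0.0014 0.0012 1.1467] shift [ 0.7403 -1.3655  0.0191]
turn [-0.0011  0.0014 -0.9477] shift [ 0.7403 -1.3655  0.0191]
```

>>> {"api": "servo_tool", "payload": {
  "rows": [
    [0, 0, 0.12, 0.07, -0.12, 0, 50],
    [0, 0, 0.24, 0.14, -0.25, 0, 50],
    [0, 0, 0.36, 0.21, -0.38, 0, 50],
    [0, 0, 0.48, 0.28, -0.5, 0, 50],
    [0, 0, 0.6, 0.35, -0.62, 0, 50],
    [0, 0, 0.72, 0.42, -0.75, 0, 50],
    [0, 0, 0.84, 0.5, -0.88, 0, 50],
    [0, 0, 0.96, 0.6, -1, 0, 50],
    [0, 0, 1, 0.74, -1, 0, 50],
    [0, 0, 1, 0.74, -1, 0, 50]
  ]
}}

```text
t: 8.88
ee_pos: [447.7, -147.7, 151.6]
orientation: [-2.117, -2.321, 0.0]
ft_force: [0.7, -0.7, 0.7]
width: 50.2
grasp_force: 0.0
```

```bash
python3 - <<'E'
from h import *
o=ctrl.get_obs();print(o['qpos'],o['ee_pos'])
rel([451.5,-220.6,60],down(-np.pi/2-.127))
D=np.median([ctrl.get_image('top')[1] for _ in range(5)],0);P=pts('top',D);im,_=snap('top','t3')
for u in range(246,272):
    col=P[225:275,u];k=np.nonzero(col[:,2]>30)[0];print(u,[(int(225+i)) for i in k if i+1 not in k or i-1 not in k],end=' ')
def sel(m,x0,x1,y0,y1):
    return m&(P[...,0]>x0)&(P[...,0]<x1)&(P[...,1]>y0)&(P[...,1]<y1)
m=sel((P[...,2]>40)&(P[...,2]<52),550,650,20,90);q=P[m];print('pad',len(q),pca(q[:,:2]),rect(q[:,:2]),np.median(q[:,2]))
b=cv2.imread('pics/t3.png');cv2.imwrite('pics/c3.png',cv2.resize(b[190:290,220:400],(792,440),interpolation=3))
E
```

```text
[-3.43809635e-01  3.07169299e-01  2.01584877e+00 -6.01759032e-05
  8.18887851e-01 -4.35706630e-01] [ 447.69731022 -147.66337422  151.59669001]
turn [-0.0002 -0.      0.146 ] shift [-0.3649 -0.0144  0.458 ]
246 [] 247 [] 248 [247, 260] 249 [247, 261] 250 [247, 261] 251 [247, 261] 252 [254, 261] 253 [258, 260] 254 [240, 256, 258, 260] 255 [240, 260] 256 [240, 260] 257 [225, 260] 258 [225, 260] 259 [225, 260] 260 [234, 260] 261 [240, 260] 262 [240, 260] 263 [240, 260] 264 [244, 260] 265 [246, 260] 266 [246, 260] 267 [246, 260] 268 [246, 260] 269 [255, 260] 270 [] 271 [] pad 206 (array([595. ,  53.9]), array([-0.9996, -0.0295]), np.float64(-25.0), np.float64(24.7)) (array([595.1,  53.9]), 49.7, 21.6, 1.71) 45.17300245888595
```

View pics/c3.png

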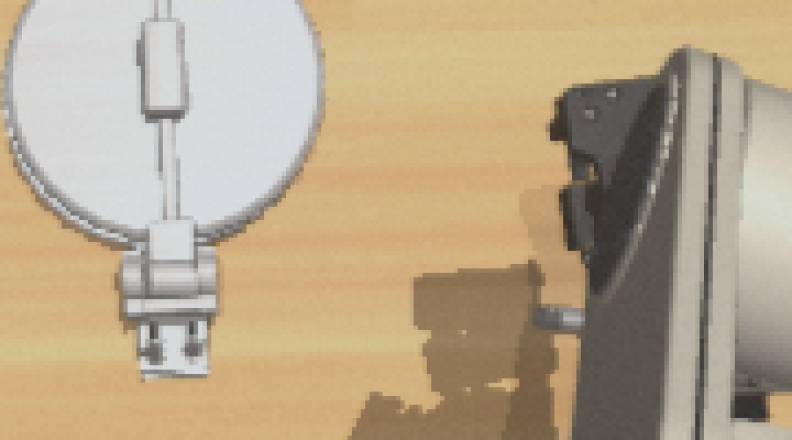

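The plate is home: the knuckle now reaches the cross web (crop (172,280)), with the pad at (163,65). The pin's nose shows at (540,318).

>>> {"api": "servo_tool", "payload": {
  "rows": [
    [0, 0, 0.1, -0.15, 0, 0.1, 50],
    [0, 0, 0.146, -0.3, -0.014, 0.25, 45],
    [0, 0, 0.146, -0.365, -0.014, 0.45, 40],
    [0, 0, 0.146, -0.365, -0.014, 0.45, 40],
    [0, 0, 0.146, -0.365, -0.014, 0.45, 40]
  ]
}}

```text
t: 9.8
ee_pos: [453.6, -220.1, 61.3]
orientation: [-2.356, -2.078, -0.0]
ft_force: [-0.8, -0.0, 0.2]
width: 40.0
grasp_force: 0.0
```

```bash
python3 - <<'E'
from h import *
o=ctrl.get_obs();print(o['ee_pos'])
rel([451.5,-220.6,2],down(-np.pi/2-.127))
a,_=snap('side','s4');p=proj('side',[451.5,-220.6,10]);print(p)
b=cv2.imread('pics/s4.png');u,v=p.astype(int);cv2.imwrite('pics/c4.png',cv2.resize(b[v-60:v+40,u-60:u+60],(600,500),interpolation=3))
E
```

```text
[ 453.6225864  -220.12771051   61.33947199]
turn [ 0.    -0.     0.001] shift [-0.0037 -0.0102  0.2967]
[259.27280771 313.54167969]
```

View pics/c4.png

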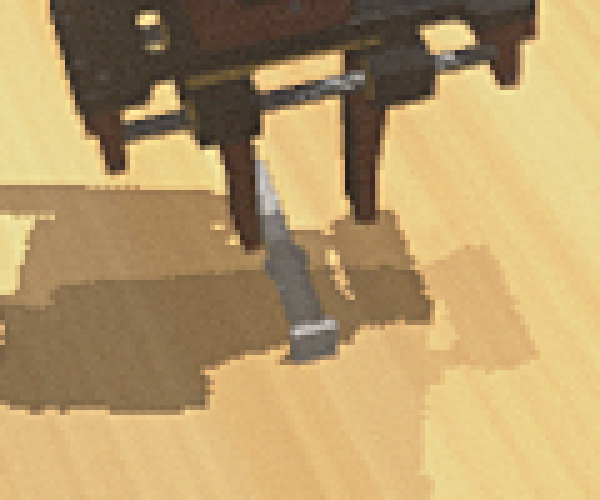

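The fingers (tips at crop (250,245) and (365,220)) straddle the line of the pin, and the grip (295,298) matches the projected target. Descending and closing.

>>> {"api": "servo_tool", "payload": {
  "rows": [
    [0, 0, 0, 0, -0.01, 0.15, 40],
    [0, 0, 0, -0.004, -0.01, 0.27, 40],
    [0, 0, 0, -0.004, -0.01, 0.292, 36],
    [0, 0, 0, -0.004, -0.01, 0.295, 28],
    [0, 0, 0, -0.004, -0.01, 0.295, 20],
    [0, 0, 0, -0.004, -0.01, 0.295, 8],
    [0, 0, 0, -0.004, -0.01, 0.295, 8],
    [0, 0, 0, -0.004, -0.01, 0.295, 8]
  ]
}}

```text
t: 10.85
ee_pos: [451.7, -221.2, 2.5]
orientation: [2.356, 2.076, 0.001]
ft_force: [-0.5, 1.2, 7.3]
width: 14.1
grasp_force: 30.0
```

>>> {"api": "servo_tool", "payload": {
  "rows": [
    [0, 0, 0, 0, 0, -0.05, 8],
    [0, 0, 0, 0, 0, -0.15, 8],
    [0, 0, 0, 0, 0, -0.2, 8],
    [0, 0, -0.05, 0.2, 0, -0.2, 8],
    [0, 0, -0.101, 0.4, 0, -0.2, 8],
    [0, 0, -0.101, 0.5, 0, -0.2, 8],
    [0, 0, -0.101, 0.6, 0.05, -0.2, 8],
    [0, 0, -0.101, 0.6, 0.05, -0.2, 8]
  ]
}}

```text
t: 11.85
ee_pos: [476.8, -102.4, 41.9]
orientation: [2.19, 2.251, 0.001]
ft_force: [0.3, -0.6, -2.3]
width: 14.6
grasp_force: 30.0
```

```bash
python3 - <<'E'
from h import *
o=ctrl.get_obs();print(o['ee_pos'],o['width'],o['ft_force'])
rel([489.2,-66,25.1],down(-np.pi/2+.025))
im,d=snap('top','t5')
E
```

```text
[ 476.82570277 -102.4383652    41.92632101] 14.561432398091565 [ 0.25710389 -0.58236135 -2.30449077]
turn [0.0005 0.0002 0.0017] shift [0.1804 0.0668 0.0841]
```

>>> {"api": "servo_tool", "payload": {
  "rows": [
    [0, 0, 0, 0, 0.066, 0, 8],
    [0, 0, 0, 0.05, 0.067, 0.04, 8],
    [0, 0, 0.002, 0.1, 0.067, 0.084, 8],
    [0, 0, 0.002, 0.15, 0.067, 0.084, 8],
    [0, 0, 0.002, 0.15, 0.067, 0.084, 8],
    [0, 0, 0.002, 0.15, 0.067, 0.084, 8]
  ]
}}

```text
t: 12.65
ee_pos: [488.8, -72.8, 25.0]
orientation: [2.196, 2.247, 0.0]
ft_force: [-0.0, 0.5, -1.4]
width: 14.2
grasp_force: 30.0
```

```bash
python3 - <<'E'
from h import *
o=ctrl.get_obs();print(o['ee_pos'],o['width'],o['ft_force'])
ims={}
for n in('top','side'):
    F=[ctrl.get_image(n) for _ in range(3)];im=np.median([f[0] for f in F],0).astype(np.uint8);d=np.median([f[1] for f in F],0)
    np.savez(f'pics/{n}6.npz',im=im,d=d);u,v=proj(n,[487,20,32]).astype(int);print(n,u,v)
    ims[n]=cv2.resize(im[v-30:v+30,u-20:u+20,::-1],(400,600),interpolation=cv2.INTER_NEAREST)
cv2.imwrite('pics/c6.png',np.hstack([ims['top'],ims['side']]))
E
```

```text
[488.82992547 -72.81309216  25.03355172] 14.196716589637925 [-0.00985484  0.47951356 -1.38422557]
top 273 251
side 235 235
```

View pics/c6.png

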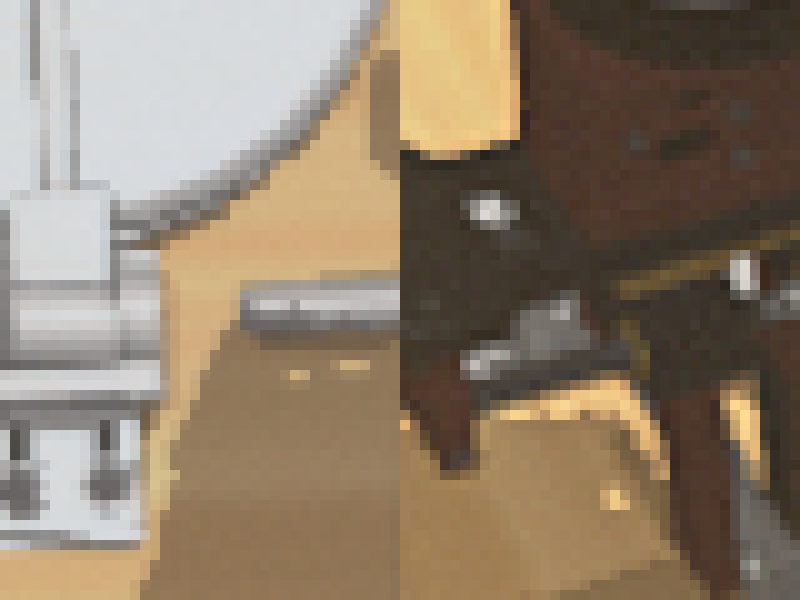

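Top view: the pin's nose is at crop (245,310), just right of the near ear (140,300), roughly in line with it. The side view of the nose is hidden. Next I'll measure the x offset, yaw and height of pin against ear.

```bash
cat > m.py <<'E'
from h import *
d0=np.load('pics/dmed.npy');P0=pts('top',d0)
def ear(P,lo,hi):
    q=P[240:258,lo:hi+1].reshape(-1,3);q=q[(q[:,2]>38)&(q[:,2]<48)]
    A=np.c_[q[:,2]**0,q[:,0],q[:,0]**2];
    p=np.polyfit(q[:,0],q[:,2],2);return -p[1]/2/p[0],np.polyval(p,-p[1]/2/p[0]),p[0],len(q)
print('earL',ear(P0,248,251),'earR',ear(P0,265,268))
def pin(f):
    z=np.load(f);P=pts('top',z['d']);g=z['im'].astype(float);sat=cv2.cvtColor(z['im'],cv2.COLOR_RGB2HSV)[:,:,1]
    r=[]
    for u in range(277,300):
        col=P[240:265,u];k=np.nonzero((col[:,2]>20)&(col[:,2]<50))[0]
        if len(k)<3: continue
        e=onplane('top',[[u,240+k.min()-.5],[u,240+k.max()+.5]],32.6);q=col[k]
        r.append((u,e[0,1],e[:,0].mean(),e[0,0]-e[1,0],q[:,0].mean(),q[:,2].max(),np.sort(q[:,2])[-3:].mean()))
    r=np.array(r);print(r.round(1));return r
r=pin('pics/top6.npz')
E
python3 m.py
```

```text
earL (np.float64(486.26501827830344), np.float64(43.61674828222385), np.float64(-0.05571866921881298), 32) earR (np.float64(487.2837304532266), np.float64(43.239559708717934), np.float64(-0.05434018748007172), 34)
[[ 2.770e+02  1.110e+01  4.872e+02  9.100e+00  4.869e+02  3.760e+01
   3.680e+01]
 [ 2.780e+02  8.700e+00  4.883e+02  1.130e+01  4.881e+02  3.810e+01
   3.630e+01]
 [ 2.790e+02  6.500e+00  4.871e+02  1.360e+01  4.868e+02  4.190e+01
   3.870e+01]
 [ 2.800e+02  4.200e+00  4.882e+02  1.130e+01  4.878e+02  3.790e+01
   3.760e+01]
 [ 2.810e+02  2.000e+00  4.881e+02  1.130e+01  4.878e+02  3.790e+01
   3.700e+01]
 [ 2.820e+02 -3.000e-01  4.880e+02  1.130e+01  4.877e+02  3.910e+01
   3.770e+01]
 [ 2.830e+02 -2.600e+00  4.880e+02  1.130e+01  4.877e+02  3.780e+01
   3.690e+01]
 [ 2.840e+02 -4.800e+00  4.879e+02  1.130e+01  4.875e+02  3.890e+01
   3.800e+01]
 [ 2.850e+02 -7.100e+00  4.878e+02  1.130e+01  4.875e+02  3.950e+01
   3.740e+01]
 [ 2.860e+02 -9.400e+00  4.878e+02  1.130e+01  4.874e+02  3.760e+01
   3.730e+01]
 [ 2.870e+02 -1.160e+01  4.877e+02  1.130e+01  4.873e+02  3.810e+01
   3.740e+01]
 [ 2.880e+02 -1.390e+01  4.876e+02  1.130e+01  4.873e+02  3.800e+01
   3.690e+01]
 [ 2.890e+02 -1.620e+01  4.876e+02  1.130e+01  4.872e+02  3.740e+01
   3.720e+01]
 [ 2.900e+02 -1.840e+01  4.875e+02  1.130e+01  4.871e+02  3.900e+01
   3.790e+01]
 [ 2.910e+02 -2.070e+01  4.874e+02  1.130e+01  4.871e+02  3.820e+01
   3.730e+01]
 [ 2.920e+02 -2.300e+01  4.885e+02  1.360e+01  4.883e+02  3.680e+01
   3.670e+01]
 [ 2.930e+02 -2.530e+01  4.884e+02  1.360e+01  4.881e+02  3.970e+01
   3.840e+01]]
```

>>> {"api": "servo_tool", "payload": {
  "rows": [
    [0, 0, 0, 0.02, 0.001, 0, 8],
    [0, 0, 0, 0.04, 0.001, 0, 8],
    [0, 0, 0, 0.06, 0.001, 0, 8],
    [0, 0, 0, 0.075, 0.001, 0, 8],
    [0, 0, 0, 0.075, 0.001, 0, 8],
    [0, 0, 0, 0.075, 0.001, 0, 8]
  ]
}}

```text
t: 13.7
ee_pos: [488.7, -57.9, 24.9]
orientation: [2.196, 2.246, 0.0]
ft_force: [-0.2, -0.3, -0.5]
width: 14.1
grasp_force: 30.0
```

>>> {"api": "servo_tool", "payload": {
  "rows": [
    [0, 0, 0, 0.005, 0, 0, 8],
    [0, 0, 0, 0.01, 0, 0, 8],
    [0, 0, 0, 0.015, 0, 0, 8],
    [0, 0, 0, 0.015, 0, 0, 8]
  ]
}}

```text
t: 14.2
ee_pos: [488.5, -54.8, 24.9]
orientation: [-2.196, -2.246, 0.0]
ft_force: [0.0, -0.3, -2.2]
width: 14.1
grasp_force: 30.0
```

>>> {"api": "servo_tool", "payload": {
  "rows": [
    [0, 0, 0, 0.003, 0, 0, 8],
    [0, 0, 0, 0.006, 0, 0, 8],
    [0, 0, 0, 0.009, 0, 0, 8],
    [0, 0, 0, 0.012, 0, 0, 8]
  ]
}}

```text
t: 14.7
ee_pos: [488.5, -52.5, 24.9]
orientation: [2.196, 2.246, 0.0]
ft_force: [0.8, -0.1, -1.3]
width: 14.4
grasp_force: 30.0
```

>>> {"api": "servo_tool", "payload": {
  "rows": [
    [0, 0, 0, 0.003, 0, 0, 8],
    [0, 0, 0, 0.006, 0, 0, 8],
    [0, 0, 0, 0.009, 0, 0, 8]
  ]
}}

```text
t: 15.08
ee_pos: [488.4, -50.7, 24.9]
orientation: [2.196, 2.246, 0.0]
ft_force: [-0.5, -0.2, -2.6]
width: 14.4
grasp_force: 30.0
```

>>> {"api": "servo_tool", "payload": {
  "rows": [
    [0, 0, 0, 0.003, 0, 0, 8],
    [0, 0, 0, 0.006, 0, 0, 8],
    [0, 0, 0, 0.009, 0, 0, 8],
    [0, 0, 0, 0.012, 0, 0, 8]
  ]
}}

```text
t: 15.58
ee_pos: [488.4, -48.3, 24.9]
orientation: [2.196, 2.246, 0.0]
ft_force: [0.2, -0.6, -1.7]
width: 13.9
grasp_force: 30.0
```

>>> {"api": "servo_tool", "payload": {
  "rows": [
    [0, 0, 0, 0.003, 0, 0, 8],
    [0, 0, 0, 0.006, 0, 0, 8],
    [0, 0, 0, 0.009, 0, 0, 8],
    [0, 0, 0, 0.012, 0, 0, 8]
  ]
}}

```text
t: 16.08
ee_pos: [488.3, -45.9, 24.9]
orientation: [2.196, 2.246, 0.0]
ft_force: [-0.2, -0.0, -1.9]
width: 14.3
grasp_force: 30.0
```

```bash
python3 - <<'E'
from h import *
F=[ctrl.get_image('top') for _ in range(3)];im=np.median([f[0] for f in F],0).astype(np.uint8);d=np.median([f[1] for f in F],0)
np.savez('pics/top7.npz',im=im,d=d);cv2.imwrite('pics/c7.png',cv2.resize(im[235:270,240:300,::-1],(780,455),interpolation=0))
E
sed -i s/top6/top7/ m.py; python3 m.py | head -8
```

```text
earL (np.float64(486.26501827830344), np.float64(43.61674828222385), np.float64(-0.05571866921881298), 32) earR (np.float64(487.2837304532266), np.float64(43.239559708717934), np.float64(-0.05434018748007172), 34)
[[277.   11.  487.2  13.6 487.   37.4  37. ]]
```

View pics/c7.png

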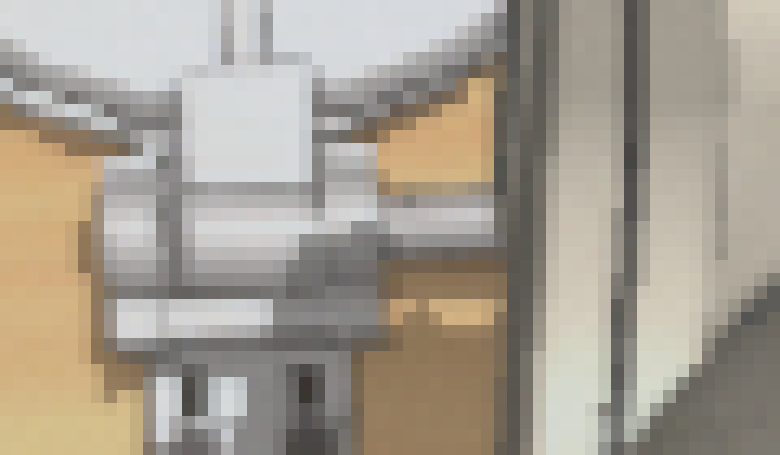

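The pin (crop (440,220)) runs into the near ear (350,220) in line, without contact force. Continuing in small steps.

>>> {"api": "servo_tool", "payload": {
  "rows": [
    [0, 0, 0, 0.003, 0, 0, 8],
    [0, 0, 0, 0.006, 0, 0, 8],
    [0, 0, 0, 0.008, 0, 0, 8]
  ]
}}

```text
t: 16.6
ee_pos: [488.3, -44.3, 24.9]
orientation: [2.196, 2.246, 0.0]
ft_force: [-0.1, 0.1, -1.7]
width: 14.1
grasp_force: 30.0
```

>>> {"api": "servo_tool", "payload": {
  "rows": [
    [0, 0, 0, 0.003, 0, 0, 8],
    [0, 0, 0, 0.006, 0, 0, 8],
    [0, 0, 0, 0.008, 0, 0, 8]
  ]
}}

```text
t: 16.98
ee_pos: [488.3, -42.7, 24.9]
orientation: [2.196, 2.246, 0.0]
ft_force: [0.1, -1.0, -1.9]
width: 14.2
grasp_force: 30.0
```

>>> {"api": "servo_tool", "payload": {
  "rows": [
    [0, 0, 0, 0.002, 0, 0, 8],
    [0, 0, 0, 0.004, 0, 0, 8],
    [0, 0, 0, 0.006, 0, 0, 8]
  ]
}}

```text
t: 17.35
ee_pos: [488.4, -41.7, 24.9]
orientation: [2.196, 2.246, 0.0]
ft_force: [1.0, -1.1, -1.1]
width: 14.1
grasp_force: 30.0
```

>>> {"api": "servo_tool", "payload": {
  "rows": [
    [0, 0, 0, 0.002, 0, 0, 8],
    [0, 0, 0, 0.004, 0, 0, 8],
    [0, 0, 0, 0.005, 0, 0, 8]
  ]
}}

```text
t: 17.73
ee_pos: [488.3, -40.5, 24.9]
orientation: [2.196, 2.246, 0.0]
ft_force: [0.2, -1.0, -2.6]
width: 14.3
grasp_force: 30.0
```

>>> {"api": "servo_tool", "payload": {
  "rows": [
    [0, 0, 0, 0.002, 0, 0, 8],
    [0, 0, 0, 0.004, 0, 0, 8],
    [0, 0, 0, 0.005, 0, 0, 8]
  ]
}}

```text
t: 18.1
ee_pos: [488.2, -39.5, 24.9]
orientation: [2.196, 2.246, 0.0]
ft_force: [1.0, -1.6, -2.2]
width: 14.2
grasp_force: 30.0
```

>>> {"api": "servo_tool", "payload": {
  "rows": [
    [0, 0, 0, 0.002, 0, 0, 8],
    [0, 0, 0, 0.004, 0, 0, 8],
    [0, 0, 0, 0.005, 0, 0, 8]
  ]
}}

```text
t: 18.48
ee_pos: [488.2, -38.5, 24.9]
orientation: [-2.196, -2.246, 0.0]
ft_force: [0.6, -2.0, -1.0]
width: 14.3
grasp_force: 30.0
```

>>> {"api": "servo_tool", "payload": {
  "rows": [
    [0, 0, 0, 0.002, 0, 0, 8],
    [0, 0, 0, 0.004, 0, 0, 8],
    [0, 0, 0, 0.005, 0, 0, 8]
  ]
}}

```text
t: 18.85
ee_pos: [488.1, -37.7, 24.9]
orientation: [2.196, 2.246, -0.0]
ft_force: [0.2, -2.8, -2.6]
width: 14.4
grasp_force: 30.0
```

>>> {"api": "servo_tool", "payload": {
  "rows": [
    [0, 0, 0, 0.002, 0, 0, 8],
    [0, 0, 0, 0.004, 0, 0, 8],
    [0, 0, 0, 0.005, 0, 0, 8]
  ]
}}

```text
t: 19.23
ee_pos: [488.2, -36.6, 24.9]
orientation: [2.196, 2.246, 0.0]
ft_force: [0.7, -4.5, -0.8]
width: 14.1
grasp_force: 30.0
```

>>> {"api": "servo_tool", "payload": {
  "rows": [
    [0, 0, 0, 0.002, 0, 0, 8],
    [0, 0, 0, 0.004, 0, 0, 8],
    [0, 0, 0, 0.005, 0, 0, 8]
  ]
}}

```text
t: 19.6
ee_pos: [488.2, -35.5, 24.9]
orientation: [2.196, 2.246, 0.0]
ft_force: [1.5, -4.4, -1.5]
width: 14.4
grasp_force: 30.0
```

>>> {"api": "servo_tool", "payload": {
  "rows": [
    [0, 0, 0, 0.002, 0, 0, 8],
    [0, 0, 0, 0.004, 0, 0, 8],
    [0, 0, 0, 0.005, 0, 0, 8],
    [0, 0, 0, 0.005, 0, 0, 8]
  ]
}}

```text
t: 20.1
ee_pos: [488.1, -34.5, 24.9]
orientation: [2.196, 2.246, 0.0]
ft_force: [0.9, -5.5, -1.3]
width: 14.3
grasp_force: 30.0
```

```bash
python3 - <<'E'
from h import *
D=np.median([ctrl.get_image('top')[1] for _ in range(4)],0);P=pts('top',D)
for u in range(246,280):
    col=P[238:263,u];k=np.nonzero(col[:,2]>33)[0];print(u,[(int(238+i)) for i in k if i+1 not in k or i-1 not in k],end=' ')
for a in(226,234,241,247): print(a,P[a:a+3,254:262,2].mean().round(1))
P0=pts('top',np.load('pics/dmed.npy'))
m=(P[...,2]>40)&(P[...,2]<52)&(P[...,0]>550)&(P[...,0]<650)&(abs(P[...,1]-55)<35);q=P[m];print('pad',len(q),pca(q[:,:2]),rect(q[:,:2]),np.median(q[:,2]))
E
```

```text
246 [] 247 [] 248 [247, 260] 249 [247, 261] 250 [247, 261] 251 [247, 261] 252 [241, 247, 254, 260] 253 [240, 260] 254 [240, 256, 258, 260] 255 [240, 256, 258, 260] 256 [240, 256, 258, 260] 257 [240, 256, 258, 260] 258 [240, 256, 258, 259] 259 [240, 256, 258, 260] 260 [240, 260] 261 [240, 260] 262 [240, 256, 258, 260] 263 [250, 254, 257, 260] 264 [250, 254, 257, 260] 265 [246, 260] 266 [246, 260] 267 [246, 260] 268 [246, 260] 269 [250, 259] 270 [250, 253] 271 [248, 254] 272 [238, 254, 257, 262] 273 [238, 262] 274 [238, 262] 275 [238, 262] 276 [238, 262] 277 [238, 262] 278 [238, 262] 279 [238, 262] 226 28.6
234 28.8
241 38.7
247 38.4
pad 215 (array([594.6,  54.5]), array([-0.9998,  0.0206]), np.float64(-24.8), np.float64(23.9)) (array([595.1,  54.6]), 20.6, 48.7, 88.41) 45.08739215502467
```

>>> {"api": "servo_tool", "payload": {
  "rows": [
    [0, 0, 0, 0.002, 0, 0, 8],
    [0, 0, 0, 0.004, 0, 0, 8],
    [0, 0, 0, 0.005, 0, 0, 8],
    [0, 0, 0, 0.005, 0, 0, 8]
  ]
}}

```text
t: 20.8
ee_pos: [488.1, -33.5, 24.9]
orientation: [2.196, 2.246, 0.0]
ft_force: [0.5, -3.2, -1.9]
width: 14.0
grasp_force: 30.0
```

>>> {"api": "servo_tool", "payload": {
  "rows": [
    [0, 0, 0, 0.002, 0, 0, 8],
    [0, 0, 0, 0.004, 0, 0, 8],
    [0, 0, 0, 0.005, 0, 0, 8],
    [0, 0, 0, 0.005, 0, 0, 8]
  ]
}}

```text
t: 21.3
ee_pos: [488.0, -32.5, 24.9]
orientation: [-2.196, -2.246, -0.0]
ft_force: [0.7, -4.4, -1.7]
width: 14.4
grasp_force: 30.0
```

>>> {"api": "servo_tool", "payload": {
  "rows": [
    [0, 0, 0, 0.002, 0, 0, 8],
    [0, 0, 0, 0.004, 0, 0, 8],
    [0, 0, 0, 0.006, 0, 0, 8],
    [0, 0, 0, 0.008, 0, 0, 8]
  ]
}}

```text
t: 21.8
ee_pos: [488.0, -30.9, 24.9]
orientation: [2.196, 2.246, 0.0]
ft_force: [0.6, -3.9, -1.9]
width: 14.1
grasp_force: 30.0
```

>>> {"api": "servo_tool", "payload": {
  "rows": [
    [0, 0, 0, 0.002, 0, 0, 8],
    [0, 0, 0, 0.004, 0, 0, 8],
    [0, 0, 0, 0.006, 0, 0, 8],
    [0, 0, 0, 0.008, 0, 0, 8]
  ]
}}

```text
t: 22.3
ee_pos: [488.0, -29.3, 24.9]
orientation: [2.196, 2.246, 0.0]
ft_force: [1.1, -3.8, -1.6]
width: 14.4
grasp_force: 30.0
```

>>> {"api": "servo_tool", "payload": {
  "rows": [
    [0, 0, 0, 0.003, 0, 0, 8],
    [0, 0, 0, 0.006, 0, 0, 8],
    [0, 0, 0, 0.009, 0, 0, 8],
    [0, 0, 0, 0.012, 0, 0, 8],
    [0, 0, 0, 0.015, 0, 0, 8]
  ]
}}

```text
t: 22.92
ee_pos: [487.9, -26.2, 24.9]
orientation: [-2.196, -2.246, -0.0]
ft_force: [0.6, -4.7, -2.1]
width: 14.4
grasp_force: 30.0
```

>>> {"api": "servo_tool", "payload": {
  "rows": [
    [0, 0, 0, 0.003, 0, 0, 8],
    [0, 0, 0, 0.006, 0, 0, 8],
    [0, 0, 0, 0.009, 0, 0, 8],
    [0, 0, 0, 0.012, 0, 0, 8],
    [0, 0, 0, 0.015, 0, 0, 8]
  ]
}}

```text
t: 23.55
ee_pos: [487.8, -23.2, 24.9]
orientation: [-2.196, -2.246, 0.0]
ft_force: [0.7, -3.4, -2.5]
width: 14.3
grasp_force: 30.0
```

```bash
python3 - <<'E'
from h import *
F=[ctrl.get_image('top') for _ in range(4)];D=np.median([f[1] for f in F],0);P=pts('top',D)
for u in range(246,280):
    col=P[238:263,u];k=np.nonzero(col[:,2]>33)[0];print(u,[(int(238+i)) for i in k if i+1 not in k or i-1 not in k],end=' ')
for a in(226,234,241,247): print(a,P[a:a+3,254:262,2].mean().round(1))
im=F[0][0];cv2.imwrite('pics/c8.png',cv2.resize(im[190:290,215:305,::-1],(540,600),interpolation=0))
E
```

```text
246 [] 247 [] 248 [247, 260] 249 [247, 261] 250 [247, 261] 251 [247, 261] 252 [241, 247, 254, 260] 253 [240, 256, 258, 260] 254 [240, 256, 258, 260] 255 [240, 256, 258, 260] 256 [238, 240, 256, 258, 260] 257 [238, 240, 256, 258, 260] 258 [238, 240, 256, 258, 260] 259 [240, 256, 258, 260] 260 [240, 256, 258, 260] 261 [240, 260] 262 [240, 260] 263 [250, 254, 257, 260] 264 [250, 254, 257, 260] 265 [238, 262] 266 [238, 262] 267 [238, 262] 268 [238, 262] 269 [238, 262] 270 [238, 262] 271 [238, 262] 272 [238, 262] 273 [238, 262] 274 [238, 262] 275 [238, 262] 276 [238, 262] 277 [238, 262] 278 [238, 262] 279 [238, 262] 226 28.1
234 28.7
241 38.8
247 38.8
```

View pics/c8.png

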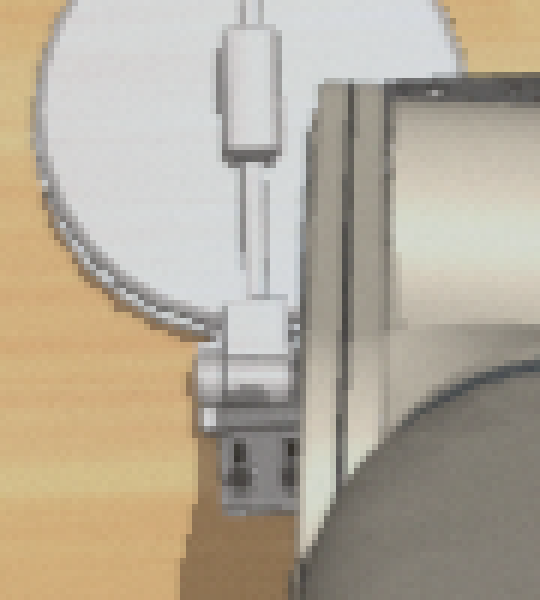

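The view shows the plate still seated (knuckle crop (255,340), yoke (245,400)); the arm hides the rest. Continuing gently.

>>> {"api": "servo_tool", "payload": {
  "rows": [
    [0, 0, 0, 0.003, 0, 0, 8],
    [0, 0, 0, 0.006, 0, 0, 8],
    [0, 0, 0, 0.009, 0, 0, 8],
    [0, 0, 0, 0.012, 0, 0, 8],
    [0, 0, 0, 0.015, 0, 0, 8]
  ]
}}

```text
t: 24.38
ee_pos: [487.7, -20.2, 24.9]
orientation: [-2.196, -2.246, 0.0]
ft_force: [1.4, -3.5, -1.5]
width: 14.3
grasp_force: 30.0
```

>>> {"api": "servo_tool", "payload": {
  "rows": [
    [0, 0, 0, 0.003, 0, 0, 8],
    [0, 0, 0, 0.006, 0, 0, 8],
    [0, 0, 0, 0.009, 0, 0, 8],
    [0, 0, 0, 0.012, 0, 0, 8]
  ]
}}

```text
t: 24.88
ee_pos: [487.7, -17.9, 24.9]
orientation: [-2.196, -2.246, 0.0]
ft_force: [0.7, -2.6, -1.7]
width: 14.1
grasp_force: 30.0
```

>>> {"api": "servo_tool", "payload": {
  "rows": [
    [0, 0, 0, 0.002, 0, 0, 8],
    [0, 0, 0, 0.004, 0, 0, 8],
    [0, 0, 0, 0.006, 0, 0, 8],
    [0, 0, 0, 0.008, 0, 0, 8]
  ]
}}

```text
t: 25.38
ee_pos: [487.6, -16.3, 24.9]
orientation: [-2.196, -2.246, 0.0]
ft_force: [1.2, -2.3, -2.3]
width: 14.1
grasp_force: 30.0
```

>>> {"api": "servo_tool", "payload": {
  "rows": [
    [0, 0, 0, 0.002, 0, 0, 8],
    [0, 0, 0, 0.004, 0, 0, 8],
    [0, 0, 0, 0.006, 0, 0, 8],
    [0, 0, 0, 0.008, 0, 0, 8]
  ]
}}

```text
t: 25.88
ee_pos: [487.6, -14.7, 24.8]
orientation: [-2.196, -2.246, 0.0]
ft_force: [0.5, -1.6, -3.1]
width: 14.2
grasp_force: 30.0
```

>>> {"api": "servo_tool", "payload": {
  "rows": [
    [0, 0, 0, 0.002, 0, 0, 8],
    [0, 0, 0, 0.004, 0, 0, 8],
    [0, 0, 0, 0.006, 0, 0, 8],
    [0, 0, 0, 0.008, 0, 0, 8]
  ]
}}

```text
t: 26.38
ee_pos: [487.6, -13.3, 24.9]
orientation: [2.196, 2.246, -0.0]
ft_force: [0.6, -5.4, -2.5]
width: 14.1
grasp_force: 30.0
```

>>> {"api": "servo_tool", "payload": {
  "rows": [
    [0, 0, 0, 0.002, 0, 0, 8],
    [0, 0, 0, 0.004, 0, 0, 8],
    [0, 0, 0, 0.006, 0, 0, 8],
    [0, 0, 0, 0.008, 0, 0, 8]
  ]
}}

```text
t: 26.88
ee_pos: [487.6, -11.5, 24.9]
orientation: [2.196, 2.246, 0.0]
ft_force: [1.3, -4.0, -3.0]
width: 14.4
grasp_force: 30.0
```

>>> {"api": "servo_tool", "payload": {
  "rows": [
    [0, 0, 0, 0.002, 0, 0, 8],
    [0, 0, 0, 0.004, 0, 0, 8],
    [0, 0, 0, 0.006, 0, 0, 8],
    [0, 0, 0, 0.008, 0, 0, 8]
  ]
}}

```text
t: 27.38
ee_pos: [487.6, -9.9, 24.9]
orientation: [2.196, 2.246, 0.0]
ft_force: [-0.1, -5.3, -2.5]
width: 14.2
grasp_force: 30.0
```

Entering the far ear; forces stay low.

>>> {"api": "servo_tool", "payload": {
  "rows": [
    [0, 0, 0, 0.002, 0, 0, 8],
    [0, 0, 0, 0.004, 0, 0, 8],
    [0, 0, 0, 0.006, 0, 0, 8],
    [0, 0, 0, 0.008, 0, 0, 8],
    [0, 0, 0, 0.01, 0, 0, 8]
  ]
}}

```text
t: 28.0
ee_pos: [487.5, -7.9, 24.9]
orientation: [2.196, 2.246, 0.0]
ft_force: [0.7, -4.3, -2.8]
width: 14.2
grasp_force: 30.0
```

>>> {"api": "servo_tool", "payload": {
  "rows": [
    [0, 0, 0, 0.002, 0, 0, 8],
    [0, 0, 0, 0.004, 0, 0, 8],
    [0, 0, 0, 0.006, 0, 0, 8],
    [0, 0, 0, 0.008, 0, 0, 8],
    [0, 0, 0, 0.01, 0, 0, 8]
  ]
}}

```text
t: 28.62
ee_pos: [487.4, -5.9, 24.9]
orientation: [2.196, 2.246, 0.0]
ft_force: [1.0, -3.2, -2.5]
width: 14.1
grasp_force: 30.0
```

>>> {"api": "servo_tool", "payload": {
  "rows": [
    [0, 0, 0, 0.002, 0, 0, 8],
    [0, 0, 0, 0.004, 0, 0, 8],
    [0, 0, 0, 0.006, 0, 0, 8],
    [0, 0, 0, 0.008, 0, 0, 8],
    [0, 0, 0, 0.01, 0, 0, 8]
  ]
}}

```text
t: 29.25
ee_pos: [487.4, -3.9, 24.9]
orientation: [-2.196, -2.246, 0.0]
ft_force: [0.9, -4.2, -2.4]
width: 14.0
grasp_force: 30.0
```

>>> {"api": "servo_tool", "payload": {
  "rows": [
    [0, 0, 0, 0.003, 0, 0, 8],
    [0, 0, 0, 0.006, 0, 0, 8],
    [0, 0, 0, 0.009, 0, 0, 8],
    [0, 0, 0, 0.012, 0, 0, 8],
    [0, 0, 0, 0.015, 0, 0, 8]
  ]
}}

```text
t: 29.88
ee_pos: [487.3, -0.8, 24.9]
orientation: [-2.196, -2.246, -0.0]
ft_force: [0.9, -3.8, -3.6]
width: 14.3
grasp_force: 30.0
```

>>> {"api": "servo_tool", "payload": {
  "rows": [
    [0, 0, 0, 0.003, 0, 0, 8],
    [0, 0, 0, 0.006, 0, 0, 8],
    [0, 0, 0, 0.009, 0, 0, 8],
    [0, 0, 0, 0.01, 0, 0, 8]
  ]
}}

```text
t: 30.38
ee_pos: [487.2, 1.1, 24.9]
orientation: [-2.196, -2.246, 0.0]
ft_force: [1.0, -3.5, -2.7]
width: 14.2
grasp_force: 30.0
```

>>> {"api": "servo_tool", "payload": {
  "rows": [
    [0, 0, 0, 0.002, 0, 0, 8],
    [0, 0, 0, 0.004, 0, 0, 8],
    [0, 0, 0, 0.005, 0, 0, 8],
    [0, 0, 0, 0.005, 0, 0, 8]
  ]
}}

```text
t: 30.88
ee_pos: [487.2, 2.1, 24.9]
orientation: [-2.196, -2.246, 0.0]
ft_force: [1.1, -3.4, -1.8]
width: 14.0
grasp_force: 30.0
```

>>> {"api": "servo_tool", "payload": {
  "rows": [
    [0, 0, 0, 0.002, 0, 0, 8],
    [0, 0, 0, 0.004, 0, 0, 8],
    [0, 0, 0, 0.005, 0, 0, 8],
    [0, 0, 0, 0.005, 0, 0, 8]
  ]
}}

```text
t: 31.38
ee_pos: [487.2, 3.1, 24.9]
orientation: [-2.196, -2.246, 0.0]
ft_force: [0.8, -2.3, -3.2]
width: 14.3
grasp_force: 30.0
```

>>> {"api": "servo_tool", "payload": {
  "rows": [
    [0, 0, 0, 0.002, 0, 0, 8],
    [0, 0, 0, 0.004, 0, 0, 8],
    [0, 0, 0, 0.005, 0, 0, 8],
    [0, 0, 0, 0.005, 0, 0, 8]
  ]
}}

```text
t: 31.88
ee_pos: [487.2, 4.1, 24.9]
orientation: [-2.196, -2.246, -0.0]
ft_force: [1.1, -2.6, -2.7]
width: 14.1
grasp_force: 30.0
```

>>> {"api": "servo_tool", "payload": {
  "rows": [
    [0, 0, 0, 0.002, 0, 0, 8],
    [0, 0, 0, 0.004, 0, 0, 8],
    [0, 0, 0, 0.005, 0, 0, 8],
    [0, 0, 0, 0.005, 0, 0, 8]
  ]
}}

```text
t: 32.38
ee_pos: [487.2, 4.7, 24.9]
orientation: [2.196, 2.246, -0.0]
ft_force: [0.9, -6.4, -3.3]
width: 14.4
grasp_force: 30.0
```

>>> {"api": "servo_tool", "payload": {
  "rows": [
    [0, 0, 0, 0.002, 0, 0, 8],
    [0, 0, 0, 0.004, 0, 0, 8],
    [0, 0, 0, 0.004, 0, 0, 8],
    [0, 0, 0, 0.004, 0, 0, 8]
  ]
}}

```text
t: 32.88
ee_pos: [487.2, 4.8, 24.8]
orientation: [2.195, 2.246, -0.001]
ft_force: [0.5, -11.9, -3.0]
width: 13.8
grasp_force: 30.0
```

The stop at y 4.8 with the force rising to 12 N matches the collar meeting the ear (about 6 was expected). I'll relax and release.

>>> {"api": "servo_tool", "payload": {
  "rows": [
    [0, 0, 0, -0.004, 0, 0, 8],
    [0, 0, 0, -0.004, 0, 0, 14],
    [0, 0, 0, -0.004, 0, 0, 18],
    [0, 0, 0, -0.004, 0, 0, 24],
    [0, 0, 0, -0.004, 0, 0, 32],
    [0, 0, 0, -0.004, 0, 0, 36],
    [0, 0, 0, -0.004, 0, 0, 36]
  ]
}}

```text
t: 33.75
ee_pos: [487.2, 5.1, 24.9]
orientation: [-2.196, -2.246, -0.0]
ft_force: [0.4, 0.7, -0.5]
width: 36.2
grasp_force: 0.0
```

>>> {"api": "servo_tool", "payload": {
  "rows": [
    [0, 0, 0, 0, 0, -0.1, 36],
    [0, 0, 0, 0, 0, -0.3, 36],
    [0, 0, 0, 0, 0, -0.6, 36],
    [0, 0, 0, -0.2, 0, -0.7, 36],
    [0, 0, 0, -0.5, 0, -0.7, 36],
    [0, 0, 0, -0.8, 0, -0.7, 36],
    [0, 0, 0, -1, 0, -0.7, 36],
    [0, 0, 0, -1, 0, -0.7, 36]
  ]
}}

```text
t: 34.75
ee_pos: [491.7, -197.3, 164.9]
orientation: [2.2, 2.242, 0.0]
ft_force: [-0.1, 0.1, 0.2]
width: 35.8
grasp_force: 0.0
```

```bash
python3 - <<'E'
from h import *
o={}
for n in('top','side'):
    F=[ctrl.get_image(n) for _ in range(3)];im=np.median([f[0] for f in F],0).astype(np.uint8);d=np.median([f[1] for f in F],0)
    u,v=proj(n,[487,35,32]).astype(int);o[n]=cv2.resize(im[v-30:v+30,u-40:u+40,::-1],(400,300),interpolation=3)
    if n=='top':
        P=pts(n,d)
        for a in range(246,296): 
            k=np.nonzero(P[240:265,a,2]>22)[0];print(a,240+k.min() if len(k) else 0,240+k.max() if len(k) else 0,P[240:265,a,1].mean().round(0),end=' | ')
        q=P[(abs(P[...,2]-26)<6)&(np.hypot(P[...,0]-591,P[...,1]-55)<75)];A=np.c_[q[:,:2],np.ones(len(q))];print('plane',np.linalg.lstsq(A,q[:,2],rcond=None)[0])
cv2.imwrite('pics/c9.png',np.hstack([o['top'],o['side']]))
E
```

```text
246 240 255 82.0 | 247 240 255 80.0 | 248 240 260 77.0 | 249 240 261 75.0 | 250 240 261 72.0 | 251 240 261 70.0 | 252 240 261 68.0 | 253 240 261 66.0 | 254 240 261 63.0 | 255 240 260 61.0 | 256 240 260 59.0 | 257 240 260 56.0 | 258 240 260 54.0 | 259 240 260 52.0 | 260 240 260 50.0 | 261 240 260 47.0 | 262 240 260 45.0 | 263 240 260 43.0 | 264 240 260 41.0 | 265 240 260 38.0 | 266 240 260 36.0 | 267 240 260 34.0 | 268 240 260 32.0 | 269 240 260 29.0 | 270 240 256 27.0 | 271 240 254 25.0 | 272 240 254 22.0 | 273 249 254 20.0 | 274 249 254 18.0 | 275 249 254 15.0 | 276 249 254 13.0 | 277 249 254 11.0 | 278 248 254 8.0 | 279 248 254 6.0 | 280 248 254 4.0 | 281 248 254 1.0 | 282 248 254 -1.0 | 283 248 254 -3.0 | 284 248 254 -6.0 | 285 248 254 -8.0 | 286 248 254 -10.0 | 287 248 254 -12.0 | 288 248 254 -15.0 | 289 246 255 -17.0 | 290 246 255 -19.0 | 291 249 254 -22.0 | 292 0 0 -25.0 | 293 0 0 -27.0 | 294 0 0 -29.0 | 295 0 0 -32.0 | plane [ 2.48353758e-05 -9.59541745e-04  2.58494809e+01]
```

View pics/c9.png

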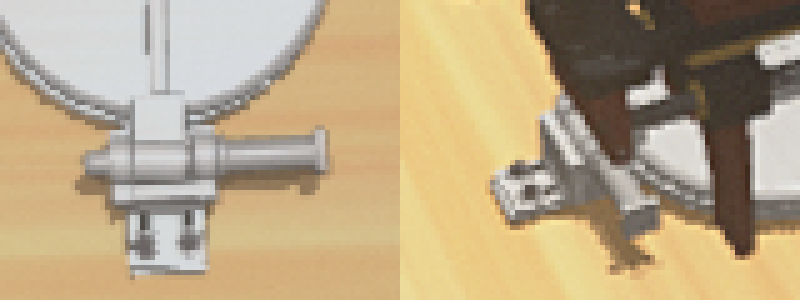

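The pin runs through both ears: nose out at the left (crop (90,162)), collar against the near ear at (218,155), head at (322,150). The plate is flat and the gripper is clear. Handing in.

```bash
python3 -c "
from workcell import ctrl
print(ctrl.close_job())"
```

```text
the job is handed in; nothing more can be done
None
```

The press is back together and the job is handed in: the top plate is home and flat, the pin runs through both ears with its collar against the near ear, and I saw no wrist reading above about 12 N. The mug, honey jar and salt shaker were not re-measured, but no move went near them.

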